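Lock the loaded drilling fixture

ROBOT

A 7-joint arm with a two-finger parallel gripper is mounted at the origin on the work surface. World frame = base frame: x ahead of the robot, y to its left, z up, the work surface at z = 0. Lengths are in mm, angles in degrees, forces in N, time in s.
With the tool pointing down it reaches from about 400 to 900 mm from the base axis. Payload 5.6 kg.
Tool frame: the origin (TCP) lies at the centre of the arm's flange, where the gripper is bolted on; the fingertips stand 190 mm ahead of it and the grasp point (between the pads) lies 171 mm ahead of it (env.tip_extent is the distance from the TCP to the fingertips, in mm); z points along the fingers, y is the line along which they close (so a half turn about z gives the same grasp; the last joint's range is limited). The gripper opens to 92 mm and grips with 3 to 60 N. Pads are 20 mm wide; open, the fingers measure 128 mm over their backs; the gripper's body (75 mm by 189 mm) begins 69 mm behind the grasp point.
Start: joints at [63.484, 26.786, -0.665, 91.828, 0.344, 61.387, -3.226], TCP at [264.891, -593.578, 404.692] pointing down, gripper open.
Joint ranges: [-144.91, 144.91], [-17.63, 115.5], [-89.93, 88.59], [15.96, 139.68], [-74.01, 254.01], [8.47, 105.57], [-167.45, 167.45]. Speed limits (degrees/s): [147.25, 147.25, 180, 180, 180, 180, 180].

INTERFACE

Orientations are given as a 3x3 rotation matrix whose columns are the frame's x, y, z axes.
In Python, from plant import env gives the robot as it stands.
- The arm moves only by the tool drive_tool, never from a script. Its argument "moves" is a list of rows, each a list of 3 entries, a list of its own where there are three numbers: the opening, from 0 (shut) to 1 (fully open), then the shift along the tool's x, y, z in m, then the turn, a rotation vector about the tool's x, y, z in rad. In form: [[hand, [x, y, z], [ax, ay, az]], ...]. A call has 1 to 12 rows; each row is the pose to reach, as a shift and turn from the pose commanded when the call began, along the tool's axes at that moment; what a row does not reach only later rows make up. A row lasts 1/8 s, in which the tool goes at most 62.5 mm and 10.7 degrees, less where a joint would pass 70% of its speed; a pose out of reach is approached as far as the arm can. A call with a gripper value outside its range is refused whole. The fingers move at their own pace and stop on an object; "force" is the grip in N (left out, the last holds). Time passes only in rows, so rows that repeat a pose let the fingers close. It gives the time, the measured TCP pose, the force, the opening and the grip force at its end, in the units of the state.
- env.state(): the state, without advancing time (a new reading comes with each control period).
- env.grab_frame(name): name is "scene" or "side" or "wrist"; returns the picture (420x560x3 uint8, red, green, blue); there is no depth.
- env.camera_model(name): a dict with "fx", "fy", "cx", "cy" (pixels), "k1" (the pictures are not rectified: a ray, as slopes to the right and down, at radius r is drawn at 1 + k1 r^2 times it, then the intrinsics apply), "pose" (4x4, takes a point from camera to world coordinates); the wrist camera has in their place "hand_eye" (4x4, takes a point from camera to tool coordinates, whose origin is the TCP and whose axes are the flange's). Camera axes: x right, y up, looking along -z (the intrinsics and any distortion apply to the point x, -y, -z); pixel columns grow to the right and rows downward; lengths in mm; the calibration is good to about 2 mm. A picture is of the moment at which its call begins: read the wrist's pose just before it. camera_model takes no time and is no camera call.
- env.sign_off(): hands the job in; it is judged then, once.
Trained networks look in the newest picture that a camera, given by its name, has taken for a name from the list of things; names that differ only in an ending like _2 or _b are one class to them, and where a whole thing is asked for, a point or a joint stands for the part that bears it (a point fixed in the world has none). Each returns a list of dicts, best first, with "p" (0 to 1); they miss things now and then, are a little off and sometimes report something else, mostly with a low value. They report only what shows in the picture. A call takes as long as a camera call.
- env.outline_of(camera, thing): "region" (420x560 bool, what is visible of it).
- env.landmark_of(camera, thing): "point" ([x, y, z] in mm, in the coordinates of the camera as it stood for that picture, good to about 4 mm: a listed point, or the origin of a listed thing).
The state is a dict: "time": time; "q": joint angles; "joint_vel": joint speeds; "joint_torque": joint torques, N m; "ee_pos": TCP position; "eef_rot": TCP orientation; "force": force on the tool from outside, world axes, zero at the start; "torque": the same for the moment, N m; "gripper_width": opening from 0.0 (shut) to 1.0 (fully open); "gripper_force": force on a finger pad.
Only numpy, scipy, OpenCV 4.12 (cv2) and the standard library are available. Lean on these libraries where they do the work, as an engineer would, in place of code of your own. Each camera call takes 0.05 s, during which the arm holds its last target. There are 200 camera calls.

TASK

Two identical drilling fixtures stand on the bench; one has a white milled block sitting in its nest, the other is empty. Slide the black grip of the loaded fixture towards its block until it is fully home against its end stop, so that the locating pin locks the block, then let go. Leave the block sitting in its nest and leave the empty fixture's slide where it is.

Things in the scene. Friction and masses are not known exactly. Their poses are not given: they have to be found in the camera images.
- loaded_slide (a joint): position of the locating-pin slide of the fixture that holds the block, in m: 0 fully back, 0.070 fully home against the end stop. It starts between 0 and 0.020. A plain straight slide with about 4 N of friction; it stays where it is left, no spring or detent.
- loaded_grip (a point): Point in the loaded fixture's black grip, on its centre line, 19 mm below its top. Upright bar 34 mm along the slide, 22 wide, 45 tall, from 50 to 95 mm above the bench, both sides free; foot on a steel carriage 50 x 44 mm. x axis level, along the slide towards the block (homeward), away from the robot within 0.45 rad; y across; z up. Home, its front face is 28 mm short of the block.
- block: White plastic block in the loaded fixture's nest, loose, about 0.28 kg, 60 mm along the slide (its x), 80 across, 50 tall; origin at the centre of its underside, 15 mm above the bench. A 22 mm bore along x takes the slide's 12 mm pin; a pin guide 58 mm high stands before it. Similar spare blocks lie about outside the fixtures.
- empty_grip (a point): The same point in the grip of the other, identical fixture, whose nest is empty; same axes and sizes; to be left alone. Fixtures are aluminium plates 240 x 120 x 15 mm fixed to the bench, left and right of each other; which is which changes.

How it is judged (in metres and radians):
At the end, for the whole second after the job is handed in: The loaded fixture's slide is home, within 10 mm of its end stop (joint above 0.060 m); the block is at rest, upright within 10 degrees and within 10 mm of where it sat in its nest; the empty fixture's grip is within 12 mm of where it started (value of joint loaded_slide above 0.06 m and distance of block from where it was at the start of the episode below 0.01 m and angle between block's own z axis and vertical below 0.17 rad and linear speed of block below 0.02 m/s and distance of empty_grip from where it was at the start of the episode below 0.012 m); the robot touches nothing.
It fails at once if the empty fixture's slide was moved by more than 12 mm (distance of empty_grip from where it was at the start of the episode above 0.012 m).
It fails at once if the block was lifted or pushed out of its nest (over 15 mm) (distance of block from where it was at the start of the episode above 0.015 m).
It also fails if it takes over 29 s, if anything falls off the work surface, if the arm or the gripper's body presses on something with over 40 N, if the wrist force passes 120 N, or if a joint passes its speed limit or range.

## Working session

There is one attempt and no reset: what is moved stays moved. The work goes in short steps, Python scripts to look and compute and a tool call to move; the robot and the scene stay as the last step left them, time stands still between calls to the robot, and variables do not carry over. Pictures are saved under pics/ and viewed, at most 10 in all, crops included, and the job is handed in when it is done.

Besides the shell and the picture viewer there is one more tool, called after "Call:" as name([rows], argument=value, ...), one row to a line, values as JSON. drive_tool: Moves the arm, as the interface text tells. Its arguments: {"type":"object","properties":{"moves":{"type":"array","items":{"type":"array"}},"force":{"type":"number"}},"required":["moves"]}

```bash
mkdir -p pics; cat > h.py <<'E'
import numpy as np,cv2
from plant import env
def w(cam,p):
    m=env.camera_model(cam)
    if cam=='wrist':
        s=env.state();T=np.eye(4);T[:3,:3]=s['eef_rot'];T[:3,3]=s['ee_pos'];P=T@np.array(m['hand_eye'])
    else: P=np.array(m['pose'])
    return (P@np.r_[p,1])[:3]
E
python3 - <<'E'
from h import *
s=env.state();print(s['time'],s['ee_pos'],np.round(s['eef_rot'],3),s['force'])
fs=[]
for c in ['scene','side']:
    f=env.grab_frame(c);fs.append(f)
    cv2.imwrite(f'pics/{c}0.png',f[:,:,::-1])
    for t in ['loaded_grip','empty_grip','block']:
        for d in env.landmark_of(c,t): print(c,t,round(d['p'],2),np.round(w(c,d['point'])))
E
```

```text
0.0 [ 264.79601764 -593.33317027  403.76218297] [[ 0.913  0.408 -0.001]
 [ 0.408 -0.913  0.002]
 [-0.    -0.002 -1.   ]] [ 0.35930669 -0.31974281  0.10339352]
scene loaded_grip 0.69 [469. 120.  77.]
scene empty_grip 0.73 [ 541. -159.   77.]
scene block 0.64 [599. 161.  14.]
side loaded_grip 0.93 [469. 122.  81.]
side empty_grip 0.98 [ 541. -162.   77.]
side block 0.78 [604. 161.  13.]
```

View pics/scene0.png

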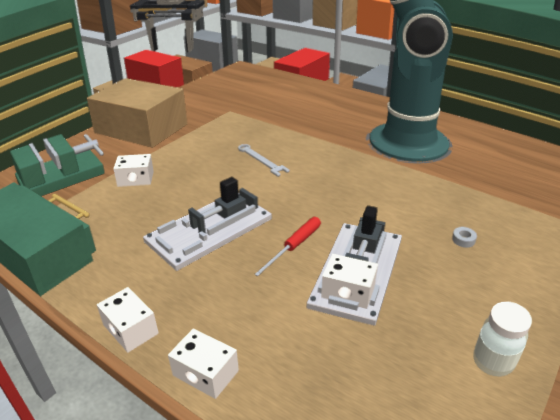

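View pics/side0.png

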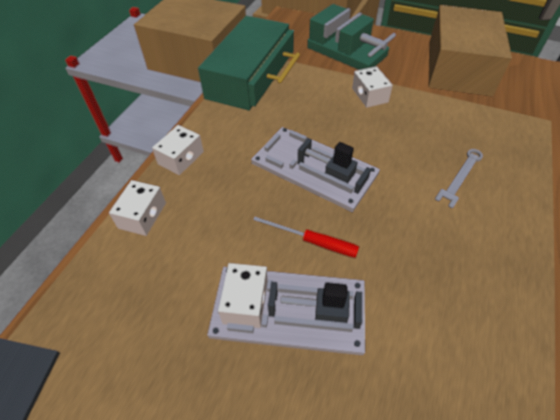

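The picture shows the loaded fixture on the robot's left, with its grip at scene px (370,220) and the block at (350,280). The empty fixture is on the right, with its grip at (230,190). Both cameras agree on the slide direction: yaw about 17°, with about 63 mm left to travel. I'll approach above the grip.

Call:
drive_tool([
  [1, [0.03, -0.036, 0], [0, 0, 0.01]],
  [1, [0.07, -0.084, 0], [0, 0, 0.02]],
  [1, [0.11, -0.131, 0], [0, 0, 0.03]],
  [1, [0.15, -0.179, 0], [0, 0, 0.04]],
  [1, [0.19, -0.227, 0], [0, 0, 0.05]],
  [1, [0.23, -0.275, 0], [0, 0, 0.06]],
  [1, [0.27, -0.322, 0], [0, 0, 0.07]],
  [1, [0.31, -0.37, 0], [0, 0, 0.08]],
  [1, [0.35, -0.418, 0], [0, 0, 0.09]],
  [1, [0.39, -0.466, 0], [0, 0, 0.1]],
  [1, [0.43, -0.513, 0], [0, 0, 0.11]],
  [1, [0.46, -0.55, 0], [0, 0, 0.12]],
])

```text
time: 1.9
ee_pos: [461.1, 98.7, 405.1]
eef_rot: [[0.955, 0.296, 0.001], [0.296, -0.955, 0.0], [0.001, -0.0, -1.0]]
force: [1.0, -0.4, 0.1]
gripper_width: 1.001
gripper_force: 0.0
```

Call:
drive_tool([
  [1, [0.014, -0.019, 0.01], [0, 0, 0]],
  [1, [0.014, -0.019, 0.02], [0, 0, 0]],
  [1, [0.014, -0.019, 0.02], [0, 0, 0]],
])

```text
time: 2.28
ee_pos: [468.2, 117.3, 383.7]
eef_rot: [[0.956, 0.294, -0.002], [0.294, -0.956, -0.001], [-0.003, 0.0, -1.0]]
force: [0.5, -0.2, -0.3]
gripper_width: 0.997
gripper_force: 0.0
```

```bash
cat > look.py <<'E'
from h import *
import sys
s=env.state();print(s['time'],np.round(s['ee_pos'],1),np.round(s['eef_rot'],3)[:,0],np.round(s['force'],1),s['gripper_width'])
R=np.array(s['eef_rot'])
for c in ['wrist','side','scene']:
    f=env.grab_frame(c); cv2.imwrite(f'pics/{c}{sys.argv[1]}.png',f[:,:,::-1])
    for t in ['loaded_grip','block','empty_grip']:
        for d in env.landmark_of(c,t):
            p=w(c,d['point']); print(c,t,round(d['p'],2),np.round(p,1),'tool:',np.round(R.T@(p-s['ee_pos']),1))
E
python3 look.py 1
```

```text
2.275 [468.2 117.3 383.7] [ 0.956  0.294 -0.003] [ 0.5 -0.2 -0.3] 0.9971959310011285
wrist loaded_grip 0.62 [474.  119.6  78.7] tool: [  7.1  -0.7 305. ]
wrist block 0.82 [603.4 156.3  21.4] tool: [141.7   2.4 361.9]
side loaded_grip 0.88 [469.1 122.5  80.4] tool: [  3.3  -4.8 303.3]
side block 0.62 [602.7 163.5  19. ] tool: [143.1  -4.7 364.4]
scene loaded_grip 0.83 [465.9 121.1  77.6] tool: [-2.000e-01 -4.400e+00  3.061e+02]
scene block 0.55 [601.6 158.6  15.1] tool: [140.6  -0.4 368.2]
scene empty_grip 0.67 [ 538.3 -158.2   77.6] tool: [-13.2 283.8 306.3]
```

View pics/wrist1.png

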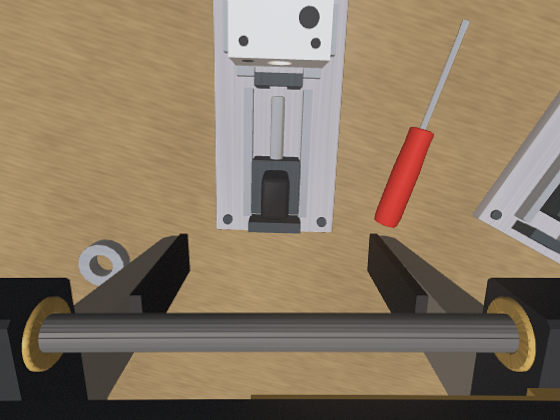

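The wrist view shows the grip at px (275,195), centred between the fingers, with the slide axis nearly vertical in the image. I'll descend and close.

Call:
drive_tool([
  [1, [0.003, -0.003, 0.04], [0, 0, 0.015]],
  [1, [0.003, -0.003, 0.08], [0, 0, 0.015]],
  [1, [0.003, -0.003, 0.105], [0, 0, 0.015]],
  [1, [0.003, -0.003, 0.12], [0, 0, 0.015]],
  [1, [0.003, -0.003, 0.132], [0, 0, 0.015]],
  [1, [0.003, -0.003, 0.132], [0, 0, 0.015]],
  [0.1, [0.003, -0.003, 0.132], [0, 0, 0.015]],
  [0.1, [0.003, -0.003, 0.132], [0, 0, 0.015]],
  [0.1, [0.003, -0.003, 0.132], [0, 0, 0.015]],
  [0.1, [0.003, -0.003, 0.132], [0, 0, 0.015]],
  [0.1, [0.003, -0.003, 0.132], [0, 0, 0.015]],
], force=25)

```text
time: 4.25
ee_pos: [470.6, 122.1, 252.7]
eef_rot: [[0.96, 0.281, 0.0], [0.281, -0.96, -0.0], [0.0, 0.0, -1.0]]
force: [-0.2, -0.4, 0.7]
gripper_width: 0.478
gripper_force: 0.0
```

Call:
drive_tool([
  [0.1, [0, 0, 0], [0, 0, 0]],
  [0.1, [0, 0, 0], [0, 0, 0]],
  [0.1, [0, 0, 0], [0, 0, 0]],
  [0.1, [0, 0, 0], [0, 0, 0]],
  [0.1, [0, 0, 0], [0, 0, 0]],
  [0.1, [0, 0, 0], [0, 0, 0]],
])

```text
time: 5.0
ee_pos: [470.9, 121.3, 252.6]
eef_rot: [[0.96, 0.28, 0.0], [0.28, -0.96, -0.001], [-0.0, 0.001, -1.0]]
force: [0.6, -4.8, 0.3]
gripper_width: 0.239
gripper_force: 25.0
```

Gripped: the opening reads 22 mm, which matches the bar. Now I'll slide it home.

Call:
drive_tool([
  [0.1, [0.006, 0, 0], [0, 0, 0]],
  [0.1, [0.013, 0, 0], [0, 0, 0]],
  [0.1, [0.02, 0, 0], [0, 0, 0]],
  [0.1, [0.027, 0, 0], [0, 0, 0]],
  [0.1, [0.034, 0, 0], [0, 0, 0]],
  [0.1, [0.04, 0, 0], [0, 0, 0]],
  [0.1, [0.045, 0, 0], [0, 0, 0]],
  [0.1, [0.05, 0, 0], [0, 0, 0]],
  [0.1, [0.05, 0, 0], [0, 0, 0]],
])

```text
time: 6.12
ee_pos: [518.7, 134.7, 252.6]
eef_rot: [[0.96, 0.279, -0.001], [0.279, -0.96, -0.003], [-0.002, 0.002, -1.0]]
force: [-0.3, -7.6, 3.7]
gripper_width: 0.237
gripper_force: 25.0
```

Call:
drive_tool([
  [0.1, [0.003, 0, 0], [0, 0, 0]],
  [0.1, [0.006, 0, 0], [0, 0, 0]],
  [0.1, [0.009, 0, 0], [0, 0, 0]],
  [0.1, [0.009, 0, 0], [0, 0, 0]],
])

```text
time: 6.62
ee_pos: [527.2, 137.0, 252.6]
eef_rot: [[0.96, 0.279, -0.002], [0.279, -0.96, -0.003], [-0.002, 0.003, -1.0]]
force: [-0.9, -7.0, 4.9]
gripper_width: 0.236
gripper_force: 25.0
```

Call:
drive_tool([
  [0.1, [0.002, 0, 0], [0, 0, 0]],
  [0.1, [0.004, 0, 0], [0, 0, 0]],
  [0.1, [0.004, 0, 0], [0, 0, 0]],
])

```text
time: 7.0
ee_pos: [530.9, 138.1, 252.6]
eef_rot: [[0.96, 0.279, -0.002], [0.279, -0.96, -0.003], [-0.003, 0.003, -1.0]]
force: [-0.9, -6.1, 4.4]
gripper_width: 0.234
gripper_force: 25.0
```

Call:
drive_tool([
  [0.1, [0.002, 0, 0], [0, 0, 0]],
  [0.1, [0.004, 0, 0], [0, 0, 0]],
  [0.1, [0.004, 0, 0], [0, 0, 0]],
])

```text
time: 7.38
ee_pos: [532.5, 138.8, 252.5]
eef_rot: [[0.96, 0.279, -0.009], [0.279, -0.96, -0.007], [-0.01, 0.004, -1.0]]
force: [-11.1, -10.2, 15.1]
gripper_width: 0.234
gripper_force: 25.0
```

The force rose after 64 mm of travel, which fits the end stop. I'll push slightly more to confirm, ease off, then release and rise.

Call:
drive_tool([
  [0.1, [0.002, 0, 0], [0, 0, 0]],
  [0.1, [0.003, 0, 0], [0, 0, 0]],
  [0.1, [0.003, 0, 0], [0, 0, 0]],
])

```text
time: 7.75
ee_pos: [533.7, 139.3, 252.4]
eef_rot: [[0.96, 0.279, -0.014], [0.279, -0.96, -0.009], [-0.016, 0.005, -1.0]]
force: [-17.8, -11.8, 22.0]
gripper_width: 0.242
gripper_force: 25.1
```

Call:
drive_tool([
  [0.1, [-0.003, 0, 0], [0, 0, 0]],
  [0.6, [-0.004, 0, 0], [0, 0, 0]],
  [0.6, [-0.004, 0, 0], [0, 0, 0]],
  [0.6, [-0.004, 0, 0], [0, 0, 0]],
  [0.6, [-0.004, 0, 0], [0, 0, 0]],
  [0.6, [-0.004, 0, 0], [0, 0, 0]],
  [0.6, [-0.004, 0, 0], [0, 0, 0]],
  [0.6, [-0.004, 0, 0], [0, 0, 0]],
])

```text
time: 8.75
ee_pos: [533.9, 140.7, 252.7]
eef_rot: [[0.96, 0.281, -0.0], [0.281, -0.96, -0.0], [-0.0, 0.0, -1.0]]
force: [1.2, -0.3, 0.1]
gripper_width: 0.601
gripper_force: 0.0
```

Call:
drive_tool([
  [0.6, [0, 0, -0.02], [0, 0, 0]],
  [0.6, [0, 0, -0.05], [0, 0, 0]],
  [0.6, [0, 0, -0.1], [0, 0, 0]],
  [0.6, [0, 0, -0.14], [0, 0, 0]],
  [0.6, [-0.04, 0, -0.15], [0, 0, 0]],
  [0.6, [-0.07, 0, -0.15], [0, 0, 0]],
  [0.6, [-0.07, 0, -0.15], [0, 0, 0]],
])

```text
time: 9.62
ee_pos: [465.3, 120.6, 403.0]
eef_rot: [[0.96, 0.281, 0.0], [0.281, -0.96, -0.001], [0.0, 0.001, -1.0]]
force: [1.1, -0.4, 1.3]
gripper_width: 0.603
gripper_force: 0.0
```

```bash
python3 look.py 2
```

```text
9.625 [465.3 120.6 403. ] [0.96  0.281 0.   ] [ 1.1 -0.4  1.3] 0.6026208851848955
wrist loaded_grip 0.69 [533.  134.1  75.4] tool: [ 68.8   5.6 327.6]
wrist block 0.77 [602.6 154.2  21.4] tool: [141.2   5.8 381.6]
side loaded_grip 0.86 [526.  137.6  80.6] tool: [6.300e+01 3.000e-01 3.224e+02]
side block 0.93 [601.9 165.3  16.3] tool: [143.6  -5.1 386.8]
side block 0.68 [528.9 137.9  76.5] tool: [ 65.9   0.8 326.5]
scene loaded_grip 0.65 [529.4 135.9  78.7] tool: [ 65.8   2.9 324.4]
scene block 0.97 [599.9 157.2  16.4] tool: [139.5   2.2 386.6]
```

View pics/wrist2.png

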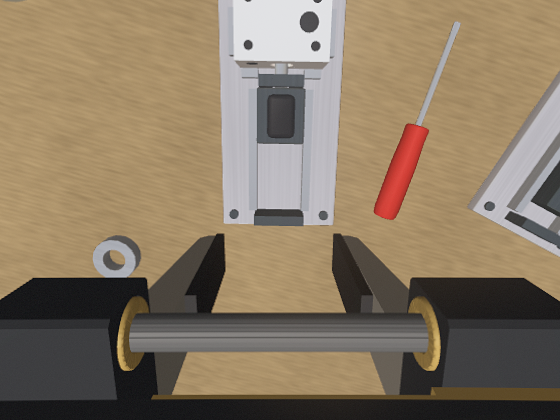

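View pics/side2.png

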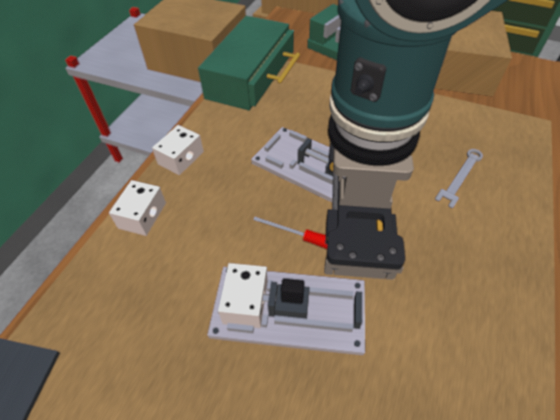

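The carriage is up against the pin guide (wrist px (280,90)), the pin has entered the block, and the block hasn't moved. The gripper is clear, so I'll hand it in.

```bash
python3 -c "
from plant import env
print(env.sign_off())"
```

```text
the job is handed in; nothing more can be done
None
```

I slid the loaded fixture's grip home until it pressed against its end stop, then let go; the block still sits in its nest, the arm never went near the empty fixture's slide, and the job is handed in at about 10 s (no verdict came back).

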